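# Trial pour with the kettle tipper

## Robot

A 6-joint arm with a two-finger parallel gripper is mounted at the origin on a cart in front of the work surface, level with it; the furniture and walls round the work are solid. World frame = base frame: x ahead of the robot, y to its left, z up, the work surface at z = 0. Lengths are in mm, angles in rad, forces in N, time in s.
With the tool pointing down it reaches from about 350 to 975 mm from the base axis. Payload 7.1 kg.
Tool frame: the origin (TCP) lies at the very end of the fingers, on their centre line; the grasp point (between the pads) lies 19 mm behind it; z points along the fingers, y is the line along which they close (so a half turn about z gives the same grasp; the last joint's range is limited). The gripper opens to 88 mm and grips with 3 to 60 N. Pads are 20 mm wide; open, the fingers measure 115 mm over their backs; the gripper's body (75 mm by 178 mm) begins 61 mm behind the grasp point.
Start: joints at [-1.176, 0.423, 1.63, -0, 1.089, -0.019], TCP at [251.322, -572.225, 222.675] pointing down, gripper open.
Joint ranges: [-3, 3], [-0.9, 2.11], [0.09, 2.58], [-1.31, 4.45], [0.11, 2.69], [-2.54, 2.54]. Speed limits (rad/s): [2.39, 2.39, 3.01, 3.14, 3.14, 3.14].

## Interface

Orientations are given as a 3x3 rotation matrix whose columns are the frame's x, y, z axes.
In Python, from workcell import * gives the robot as it stands. The module is installed in compiled form; this text tells all that it offers.
- The arm moves only by the tool jog_arm, never from a script. Its argument "commands" is a list of rows, each a list of 7 numbers: the finger opening in m, from 0 to 0.0878, then the shift along the tool's x, y, z in m, then the turn, a rotation vector about the tool's x, y, z in degrees. In form: [[claw, dx, dy, dz, ax, ay, az], ...]. A call has 1 to 12 rows; each row shifts and turns the commanded pose from where the row before left it, along the tool's axes as they then stand; what a row does not reach is not made up. A row lasts 1/8 s, in which the tool goes at most 62.5 mm and 10.7 degrees, less where a joint would pass 70% of its speed; a pose out of reach is approached as far as the arm can. A call with a gripper value outside its range is refused whole. The fingers move at their own pace and stop on an object; "force" is the grip in N (left out, the last holds). Time passes only in rows, so rows that do not move let the fingers close. It gives the time, the measured TCP pose, the force, the opening and the grip force at its end, in the units of the state.
- get_obs(): the state, without advancing time (a new reading comes with each control period).
- grab_frame(name): name is "side" or "top"; returns a dict with "pixels" (400x640x3 uint8, red, green, blue), "mtx" (3x3 intrinsics, pixels), "position" and "rotation" of the camera in the world. Camera axes: x right, y down, z forward; pixel columns grow to the right and rows downward; lengths in mm; the calibration is good to about 2 mm. A picture is of the moment at which its call begins. There is no depth.
- close_job(): hands the job in; it is judged then, once.
The state is a dict: "time_s": time; "q": joint angles; "dq": joint speeds; "joint_efforts": joint torques, N m; "eef_pos": TCP position; "orientation": TCP orientation; "ft_force": force on the tool from outside, world axes, zero at the start; "torque": the same for the moment, N m; "opening": finger opening in mm; "grasp_force": force on a finger pad.
Only numpy, scipy, OpenCV 4.12 (cv2) and the standard library are available. Lean on these libraries where they do the work, as an engineer would, in place of code of your own. Each camera call takes 0.05 s, during which the arm holds its last target. There are 200 camera calls.

## Task

Bring the mug into the V-shaped nest of the kettle tipper, right up against both its walls. Then press the tipper's black palm rest down until its catch is free, without leaning hard on it, push it towards the mug until the empty kettle is tipped to 40 degrees (never past 50) and keep it there for two seconds. Let the kettle back down under control, not dropping it, until it stands level and the catch has locked again, with the mug left upright in its nest and the other things undisturbed.

Things in the scene. Friction and masses are not known exactly. Their poses are not given: they have to be found in the camera images.
- tipper: Dark steel kettle tipper, fixed to the worktop. Origin on the worktop straight below the tilt axis, in line with the kettle's middle. Its +y is the pouring direction, z up; its -x side, nearest the robot, bears the hand post. Kettle and cradle span x -90 to 85 mm and y -185 to 20 mm when level, top at 242 mm. Two bearing cheeks, 131 mm high, stand at x = -100 and 92 mm.
- tilt_axis (a point): Point on the tilt axis, 110 mm above the tipper's origin; the axis runs along the tipper's x. Kettle, cradle, hand post and palm rest tip about it together, towards the tipper's +y. The kettle falls back by its own weight (some 5 N at the lip of the rest), and the catch locks by itself at level. Nothing stops the tilt at 40 degrees; the mechanism ends at 57.
- post (a point): Point on the tilt axis at the foot of the hand post (tipper x = -135 mm, y = 0, z = 110 mm, fixed). When level, the post rises straight above it and bears a black palm rest: a flat plate 56 mm (x) by 66 mm (y -36 to 30 mm of the post) with an upright lip along its +y edge, 8 mm thick, rising 36 mm above the plate, inner face at y = 23 mm.
- rest_low (a point): Lowest place of the plate's top, 220 mm above the worktop on the post's line (a fixed point, it does not follow the rest). The rest is clamped 0 to 45 mm higher than this, differently each time: find it by sight or touch. Its pole can be seen between it and the post. The clamp does not slip under the forces of the job.
- release (a joint): How far the palm rest is pressed down, m. 0: up, catch locked when level (4 degrees of play). It takes 6 N to begin and 13 N at the end, 9 mm down. From 7 mm the catch is free: keep it pressed and push the rest towards the mug. Have the fingers against its lip: past 15 degrees of tilt the pressure may be eased and the lip alone carries the push. Let go, it springs up by itself.
- cradle (a joint): Tilt of the cradle with the kettle, rad: 0 level, grows as the kettle tips towards the mug (40 degrees = 0.698).
- kettle: The empty electric kettle, 155 x 216 x 222 mm, 0.95 kg, fixed in the cradle; origin at the centre of its underside, z up along it, spout to its +y.
- spout (a point): Lip of the kettle's spout; it moves with the kettle. At 40 degrees it stands over pour_spot, about 185 mm high.
- pour_spot (a point): Point on the worktop, 88 mm to +y of the tipper's origin, under the middle of the mug when it is seated in the nest. The nest: two steel walls, 34 mm high, that form a right-angled V open to the tipper's +y, into which the mug is slid along -y until it touches both.
- mug: White mug, 0.3 kg, 102 mm tall, 88 mm wide at the rim. Origin on the worktop below it; the middle of the cup is at its y = +20 mm, the handle at its -y: an upright loop 12 mm thick, its outer bar 53 mm from the origin (73 mm from the cup's middle), from 21 to 92 mm high. It stands on the open side of the nest, handle away from it. It slides well by its handle, pinched from above.
- mug_mouth (a point): Centre of the mug's rim, 102 mm above its foot.
- teaspoon: Steel teaspoon lying on the worktop, 130 mm; bystander.
- honey_jar: Jar with an orange lid, 58 x 58 x 118 mm; bystander.
- salt_shaker: Salt shaker, 44 x 44 x 90 mm; bystander.
- tea_box: Tall green card box, 44 x 44 x 112 mm; bystander.
- mandarin: Mandarin, 58 mm; bystander.
- wooden_spoon: Wooden spoon, 295 mm, lying near the front edge; bystander.

How it is judged (in metres and radians):
On the way, in this order (a step that is already met when the one before it is completed fails the run):
1. the mug stands upright in the nest under the spout while the kettle is still level (horizontal distance between mug_mouth and pour_spot below 0.018 m and angle between mug's own z axis and vertical below 0.08 rad and value of joint cradle below 0.05 rad and linear speed of mug below 0.03 m/s), for 0.2 s.
2. the kettle is kept tipped at 40 degrees (35 to 45) with its spout over the mug for 1.5 s (value of joint cradle between 0.611 and 0.785 rad and horizontal distance between spout and mug_mouth below 0.035 m), for 1.5 s.
At the end, for the whole second after the job is handed in: the kettle stands level again (within 1.7 degrees) with the catch up and locked (within 2 mm), and the mug stands upright and still in the nest, the middle of its mouth within 22 mm of the pour spot (value of joint cradle below 0.03 rad and value of joint release below 0.002 m and horizontal distance between mug_mouth and pour_spot below 0.022 m and angle between mug's own z axis and vertical below 0.08 rad and linear speed of mug below 0.02 m/s); the robot touches nothing.
It fails at once if the kettle is tipped past 50 degrees (value of joint cradle above 0.873 rad).
It fails at once if the kettle is let drop (faster than 3 rad/s on its way back) (velocity of joint cradle below -3 rad/s).
It fails at once if the tipper is leaned on with more than 40 N (contact force between any of the arm, the fingers and tipper above 40 N).
It fails at once if the mug is tipped over (angle between mug's own z axis and vertical above 0.4 rad).
It fails at once if a bystander is moved by more than 30 mm (distance of any of teaspoon, honey_jar, salt_shaker, tea_box, mandarin, wooden_spoon from where it was at the start of the episode above 0.03 m).
It also fails if it takes over 72 s, if anything falls off the work surface, if the arm or the gripper's body presses on something with over 40 N, if the wrist force passes 120 N, or if a joint passes its speed limit or range.

## Working session

There is one attempt and no reset: what is moved stays moved. The work goes in short steps, Python scripts to look and compute and a tool call to move; the robot and the scene stay as the last step left them, time stands still between calls to the robot, and variables do not carry over. Pictures are saved under pics/ and viewed, at most 10 in all, crops included, and the job is handed in when it is done.

Besides the shell and the picture viewer there is one more tool, called as name([rows], argument=value, ...), one row to a line, values as JSON. jog_arm: Moves the arm, as the interface text tells. Its arguments: {"type":"object","properties":{"commands":{"type":"array","items":{"type":"array","items":{"type":"number"}}},"force":{"type":"number"}},"required":["commands"]}

```bash
mkdir -p pics; cat > h.py <<'E'
from workcell import *
import numpy as np, cv2
def snap(n,f):
    c=grab_frame(n); cv2.imwrite(f,cv2.cvtColor(c["pixels"],cv2.COLOR_RGB2BGR)); np.savez(f+".npz",**c); return c
def ray(c,u,v):
    d=np.array(c["rotation"])@np.linalg.solve(np.array(c["mtx"]),[u,v,1.]); return np.array(c["position"]),d/np.linalg.norm(d)
def onz(c,u,v,z):
    p,d=ray(c,u,v); return p+d*(z-p[2])/d[2]
def proj(c,P):
    x=np.array(c["mtx"])@(np.array(c["rotation"]).T@(np.array(P)-np.array(c["position"]))); return x[:2]/x[2]
E
python3 - <<'E'
from h import *
for n in("side","top"):
    c=snap(n,f"pics/{n}0.png"); print(n,np.round(c["position"]),np.round(c["rotation"],3).tolist(),np.array(c["mtx"]).tolist())
o=get_obs(); print(o["eef_pos"],np.round(o["orientation"],3).tolist(),o["time_s"])
E
```

```text
side [   5.  318. 1253.] [[-0.431, -0.788, 0.44], [-0.902, 0.376, -0.211], [0.001, -0.488, -0.873]] [[440.7496844267533, 0.0, 317.70562057521835], [0.0, 440.7496844267533, 195.78032724085668], [0.0, 0.0, 1.0]]
top [ 514.   62. 1462.] [[-0.02, -1.0, 0.024], [-1.0, 0.02, 0.002], [-0.002, -0.024, -1.0]] [[455.8748479728542, 0.0, 321.0706669877677], [0.0, 455.8748479728542, 202.6362784342493], [0.0, 0.0, 1.0]]
[ 251.14260939 -571.79408436  221.99516284] [[0.916, 0.402, -0.001], [0.402, -0.916, 0.001], [0.0, -0.001, -1.0]] 0.1
```

View pics/side0.png

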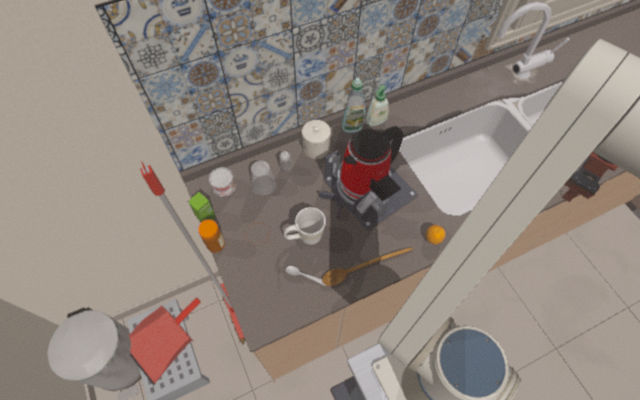

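View pics/top0.png

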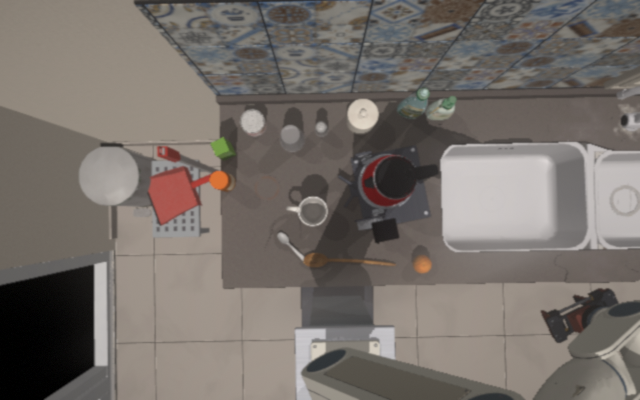

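The top view shows the mug at about (312,211) with its handle at (293,208), the palm rest at (385,231), the kettle at (387,180), and the spoon and teaspoon just below. I'll enlarge both views.

```bash
python3 - <<'E'
import cv2
a=cv2.imread("pics/top0.png")[135:275,270:460]; cv2.imwrite("pics/topc.png",cv2.resize(a,None,fx=4,fy=4,interpolation=cv2.INTER_CUBIC))
a=cv2.imread("pics/side0.png")[115:265,275:425]; cv2.imwrite("pics/sidec.png",cv2.resize(a,None,fx=4,fy=4,interpolation=cv2.INTER_CUBIC))
E
```

```text
(no output)
```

View pics/topc.png

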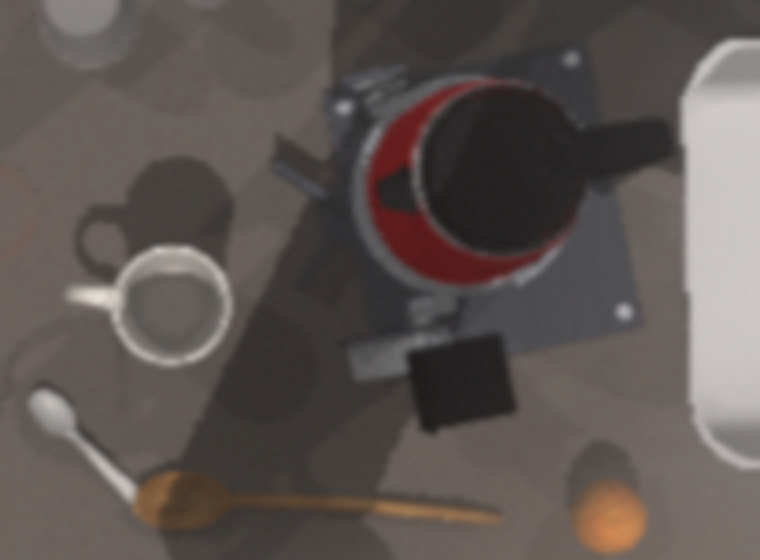

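View pics/sidec.png

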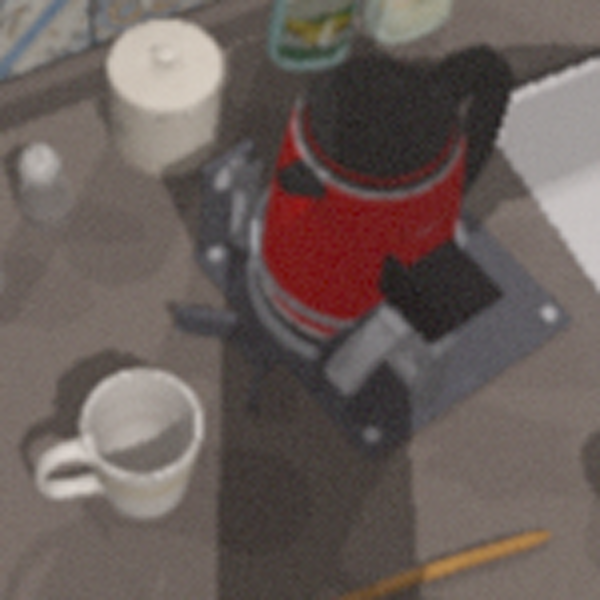

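The top crop shows the base-plate bolts at crop pixels (343,107), (571,58) and (624,312). The rest corners are at (500,335), (515,410) and (430,430), the mug rim centre is at (172,305), and the handle tip is at (70,295). In the side crop, the rest's near right corner is at (500,292), the mug rim centre at (141,422), and the bolts at (217,254), (549,314) and (372,435).

```bash
cat >> h.py <<'E'
T=lambda u,v:(270+u/4-.375,135+v/4-.375)
S=lambda u,v:(275+u/4-.375,115+v/4-.375)
def tri(c1,p1,c2,p2):
    a,d=ray(c1,*p1); b,e=ray(c2,*p2)
    s=np.linalg.lstsq(np.c_[d,-e],b-a,rcond=None)[0]; P,Q=a+d*s[0],b+e*s[1]
    return (P+Q)/2, np.linalg.norm(P-Q)
E
python3 - <<'E'
from h import *
ct=dict(np.load("pics/top0.png.npz")); cs=dict(np.load("pics/side0.png.npz"))
r=lambda a:np.round(a,1).tolist()
B=[onz(ct,*T(*p),8) for p in[(343,107),(571,58),(624,312)]]
print("bolts top",[r(b) for b in B]); BS=[onz(cs,*S(*p),8) for p in[(217,254),(549,314),(372,435)]]
print("bolts side",[r(b) for b in BS])
print("mug",r(onz(ct,*T(172,305),102)),r(onz(cs,*S(141,422),102)),"handle",r(onz(ct,*T(68,295),92)))
P,g=tri(ct,T(515,410),cs,S(500,292)); print("rest corner",r(P),g)
for z in(225,235,245,255,265): print(z,[r(onz(ct,*T(*p),z)) for p in[(500,335),(515,410)]],r(onz(cs,*S(500,292),z)))
th=[]
for a,b,q in[(B[0],B[1],-np.pi/2),(B[1],B[2],np.pi),(BS[2],BS[1],-np.pi/2),(BS[0],BS[2],np.pi)]:
    d=b-a; th.append(np.arctan2(d[1],d[0])-q)
print("yaw",np.degrees(th)%360)
E
```

```text
bolts top [[678.3, -48.0, 8.0], [713.8, -231.0, 8.0], [510.0, -268.1, 8.0]]
bolts side [[678.1, -45.4, 8.0], [510.7, -263.5, 8.0], [477.1, -81.4, 8.0]]
mug [522.3, 89.8, 102.0] [522.8, 95.1, 102.0] handle [531.5, 168.0, 92.0]
rest corner [447.3, -140.1, 232.3] 4.6700145470781935
225 [[496.7, -134.5, 225.0], [445.8, -143.4, 225.0]] [451.5, -141.2, 225.0]
235 [[496.8, -132.9, 235.0], [446.3, -141.7, 235.0]] [447.2, -136.7, 235.0]
245 [[497.0, -131.3, 245.0], [446.9, -140.1, 245.0]] [442.8, -132.3, 245.0]
255 [[497.1, -129.7, 255.0], [447.4, -138.4, 255.0]] [438.5, -127.8, 255.0]
265 [[497.3, -128.1, 265.0], [448.0, -136.7, 265.0]] [434.1, -123.3, 265.0]
yaw [10.97507278 10.31391307 10.47139463 10.15683504]
```

jog_arm([
  [0.06, 0, 0, -0.05, 0, 0, 0],
  [0.06, 0.02, -0.02, -0.05, 0, 0, 0],
  [0.06, 0.038, -0.038, 0, 0, 0, 0],
  [0.06, 0.038, -0.038, 0, 0, 0, 0],
  [0.06, 0.038, -0.038, 0, 0, 0, 0],
  [0.06, 0.038, -0.038, 0, 0, 0, 0],
  [0.06, 0.038, -0.038, 0, 0, 0, 0],
  [0.06, 0.038, -0.038, 0, 0, 0, 0],
  [0.06, 0.038, -0.038, 0, 0, 0, 0],
  [0.06, 0.038, -0.038, 0, 0, 0, 0],
  [0.06, 0.038, -0.038, 0, 0, 0, 0],
  [0.06, 0.038, -0.038, 0, 0, 0, 0],
])

```text
time_s: 1.6
eef_pos: [456.9, -43.4, 322.6]
orientation: [[0.916, 0.402, -0.0], [0.402, -0.916, -0.0], [-0.0, 0.0, -1.0]]
ft_force: [0.4, -0.6, 0.0]
opening: 60.1
grasp_force: 0.0
```

jog_arm([
  [0.06, 0.038, -0.04, 0, 0, 0, 0],
  [0.06, 0.038, -0.04, 0, 0, 0, 0],
  [0.06, 0.038, -0.04, 0, 0, 0, 0],
  [0.06, 0.036, -0.038, 0, 0, 0, 0],
  [0.06, 0, 0, 0, 0, 0, -10],
  [0.06, 0, 0, 0, 0, 0, -10],
  [0.06, 0, 0, 0, 0, 0, -10],
  [0.06, 0, 0, 0, 0, 0, -10],
  [0.06, 0, 0, 0, 0, 0, -10],
  [0.06, 0, 0, 0, 0, 0, -9.6],
  [0.06, 0, 0, 0, 0, 0, 0],
  [0.06, 0, 0, 0, 0, 0, 0],
])

```text
time_s: 3.1
eef_pos: [530.4, 159.8, 322.5]
orientation: [[0.12, 0.993, -0.0], [0.993, -0.12, -0.0], [-0.0, -0.0, -1.0]]
ft_force: [0.0, 0.0, 0.7]
opening: 60.0
grasp_force: 0.0
```

```bash
python3 - <<'E'
from h import *
c=snap("side","pics/s1.png");o=get_obs(); print(o["eef_pos"],np.round(o["orientation"],3).tolist(),o["time_s"],o["opening"],np.round(o["ft_force"],2))
R=o["orientation"]; print("to target, tool axes",np.array(R).T@(np.array([530.3,159.5,130])-o["eef_pos"]))
E
```

```text
[530.44679695 159.80440077 322.53273065] [[0.119, 0.993, -0.0], [0.993, -0.119, -0.0], [-0.0, -0.0, -1.0]] 3.15 59.96658535078531 [0.63 1.16 0.04]
to target, tool axes [-2.99969071e-01 -5.90652931e-02  1.92532785e+02]
```

jog_arm([
  [0.06, 0, 0, 0.05, 0, 0, 0],
  [0.06, 0, 0, 0.05, 0, 0, 0],
  [0.06, 0, 0, 0.05, 0, 0, 0],
  [0.06, 0, 0, 0.04, 0, 0, 0],
  [0.06, 0, 0, 0.03, 0, 0, 0],
  [0.06, 0, 0, 0.03, 0, 0, 0],
  [0.06, 0, 0, 0.027, 0, 0, 0],
  [0.06, 0, 0, 0, 0, 0, 0],
])

```text
time_s: 4.15
eef_pos: [529.1, 159.4, 44.0]
orientation: [[0.118, 0.993, -0.004], [0.993, -0.118, -0.001], [-0.002, -0.004, -1.0]]
ft_force: [-0.3, 0.5, 1.3]
opening: 59.9
grasp_force: 0.0
```

jog_arm([
  [0, 0, 0, 0, 0, 0, 0],
  [0, 0, 0, 0, 0, 0, 0],
  [0, 0, 0, 0, 0, 0, 0],
  [0, 0, 0, 0, 0, 0, 0],
  [0, 0, 0, 0, 0, 0, 0],
  [0, 0, 0, 0, 0, 0, 0],
], force=20)

```text
time_s: 4.9
eef_pos: [530.8, 159.9, 45.9]
orientation: [[0.117, 0.993, 0.0], [0.993, -0.117, 0.0], [0.0, 0.0, -1.0]]
ft_force: [0.2, -0.1, 2.5]
opening: 11.6
grasp_force: 19.9
```

```bash
python3 - <<'E'
from h import *
c=snap("side","pics/s2.png")
a=cv2.imread("pics/s2.png")[115:265,275:425]; cv2.imwrite("pics/s2c.png",cv2.resize(a,None,fx=4,fy=4,interpolation=cv2.INTER_CUBIC))
o=get_obs();print(o["opening"],o["grasp_force"],o["eef_pos"],o["ft_force"])
E
```

```text
11.657845305630302 19.91250427901832 [530.73051884 159.91367964  45.85828994] [-0.45458181  0.4647747   2.00741887]
```

View pics/s2c.png

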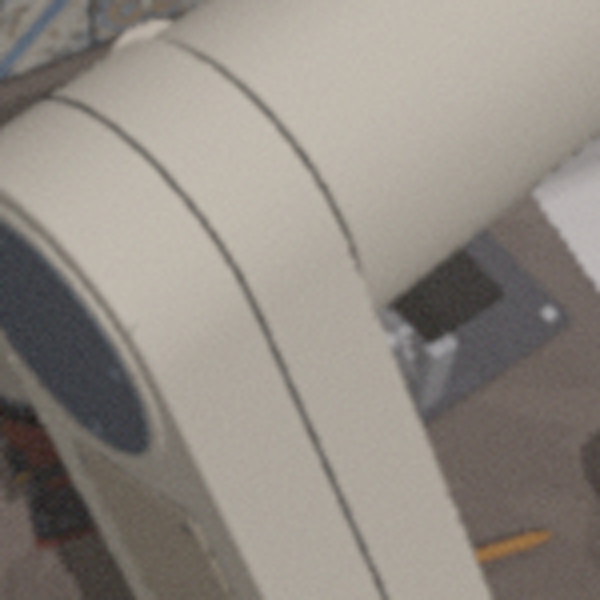

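jog_arm([
  [0, 0, 0, 0, 0, 0, -4],
  [0, 0, 0, 0, 0, 0, -5],
  [0, 0, 0, 0, 0, 0, -5],
  [0, 0, 0, 0, 0, 0, -3],
  [0, -0.008, 0.008, 0, 0, 0, 0],
  [0, -0.009, 0.009, 0, 0, 0, 0],
  [0, -0.0085, 0.008, 0, 0, 0, 0],
  [0, 0, 0, 0, 0, 0, 0],
])

```text
time_s: 5.95
eef_pos: [561.0, 138.4, 45.5]
orientation: [[-0.178, 0.984, 0.001], [0.984, 0.178, -0.0], [-0.0, 0.001, -1.0]]
ft_force: [1.6, -1.2, -1.1]
opening: 11.9
grasp_force: 20.0
```

jog_arm([
  [0, -0.008, 0, 0, 0, 0, 0],
  [0, -0.01, 0, 0, 0, 0, 0],
  [0, -0.01, 0, 0, 0, 0, 0],
  [0, -0.01, 0, 0, 0, 0, 0],
  [0, -0.006, 0, 0, 0, 0, 0],
  [0, -0.004, 0, 0, 0, 0, 0],
  [0, 0, 0, 0, 0, 0, 0],
])

```text
time_s: 6.82
eef_pos: [568.4, 91.5, 45.6]
orientation: [[-0.179, 0.984, 0.0], [0.984, 0.179, -0.0], [-0.0, 0.0, -1.0]]
ft_force: [-0.4, -0.5, 0.7]
opening: 11.6
grasp_force: 20.0
```

```bash
python3 - <<'E'
from h import *
c=snap("top","pics/t3.png")
a=cv2.imread("pics/t3.png")[135:275,270:460]; cv2.imwrite("pics/t3c.png",cv2.resize(a,None,fx=4,fy=4,interpolation=cv2.INTER_CUBIC))
o=get_obs();print(o["opening"],o["grasp_force"],o["eef_pos"],o["ft_force"],o["time_s"])
E
```

```text
11.839605758682817 20.06263698827297 [568.43047239  91.5709957   45.56452884] [ 1.90575223 -0.74008253  0.25771139] 6.875
```

View pics/t3c.png

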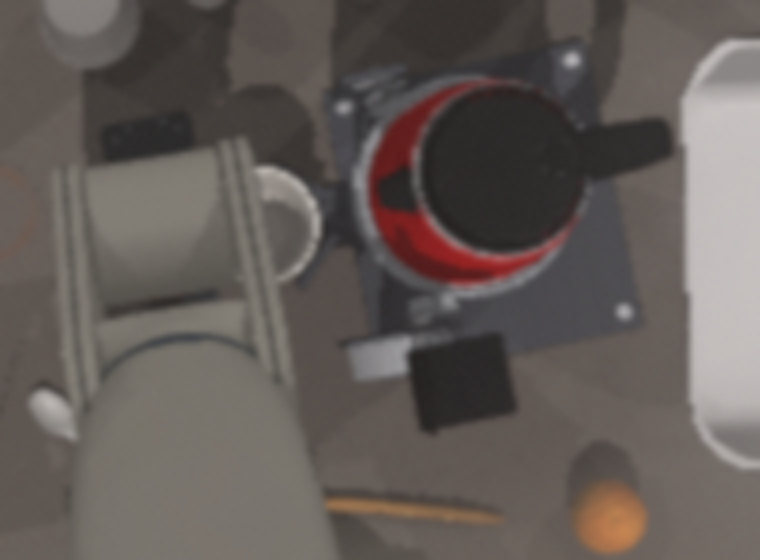

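The mug's rim (right edge at crop (320,225)) is about to enter the V. I'll slide it on slowly and watch the force.

jog_arm([
  [0, -0.004, 0, 0, 0, 0, 0],
  [0, -0.004, 0, 0, 0, 0, 0],
  [0, -0.002, 0, 0, 0, 0, 0],
  [0, 0, 0, 0, 0, 0, 0],
])

```text
time_s: 7.38
eef_pos: [570.1, 82.0, 45.7]
orientation: [[-0.179, 0.984, 0.0], [0.984, 0.179, -0.0], [-0.0, 0.0, -1.0]]
ft_force: [0.3, 1.4, 2.1]
opening: 11.8
grasp_force: 20.0
```

jog_arm([
  [0, -0.002, 0, 0, 0, 0, 0],
  [0, -0.001, 0, 0, 0, 0, 0],
  [0, 0, 0, 0, 0, 0, 0],
])

```text
time_s: 7.75
eef_pos: [570.7, 79.2, 45.7]
orientation: [[-0.179, 0.984, 0.0], [0.984, 0.179, 0.0], [-0.0, 0.0, -1.0]]
ft_force: [0.4, 2.3, 3.0]
opening: 11.9
grasp_force: 20.0
```

jog_arm([
  [0, -0.002, 0, 0, 0, 0, 0],
  [0, -0.001, 0, 0, 0, 0, 0],
  [0, 0, 0, 0, 0, 0, 0],
])

```text
time_s: 8.12
eef_pos: [571.2, 76.2, 45.7]
orientation: [[-0.179, 0.984, 0.0], [0.984, 0.179, 0.0], [0.0, 0.0, -1.0]]
ft_force: [0.1, 3.3, 3.5]
opening: 11.7
grasp_force: 20.0
```

jog_arm([
  [0, -0.002, 0, 0, 0, 0, 0],
  [0, -0.001, 0, 0, 0, 0, 0],
  [0, 0, 0, 0, 0, 0, 0],
])

```text
time_s: 8.5
eef_pos: [570.5, 75.0, 45.8]
orientation: [[-0.179, 0.984, -0.002], [0.984, 0.179, 0.002], [0.002, -0.002, -1.0]]
ft_force: [-4.0, 14.5, 8.9]
opening: 11.7
grasp_force: 20.3
```

jog_arm([
  [0, 0.0005, 0, 0, 0, 0, 0],
  [0.05, 0, 0, 0, 0, 0, 0],
  [0.05, 0, 0, 0, 0, 0, 0],
  [0.05, 0, 0, 0, 0, 0, 0],
  [0.05, 0, 0, 0, 0, 0, 0],
  [0.05, 0, 0, -0.03, 0, 0, 0],
  [0.05, 0, 0, -0.05, 0, 0, 0],
  [0.05, 0, 0, -0.06, 0, 0, 0],
  [0.05, 0.03, 0, -0.05, 0, 0, 0],
  [0.05, 0.05, 0, -0.05, 0, 0, 0],
  [0.05, 0.05, 0, -0.03, 0, 0, 0],
  [0.05, 0.05, 0, 0, 0, 0, 0],
])

```text
time_s: 10.0
eef_pos: [541.4, 246.9, 313.3]
orientation: [[-0.178, 0.984, 0.005], [0.984, 0.178, 0.002], [0.001, 0.006, -1.0]]
ft_force: [0.5, -0.5, 0.0]
opening: 50.1
grasp_force: 0.0
```

```bash
python3 - <<'E'
from h import *
c=snap("top","pics/t4.png");snap("side","pics/s4.png")
a=cv2.imread("pics/t4.png")[135:275,270:460]; cv2.imwrite("pics/t4c.png",cv2.resize(a,None,fx=4,fy=4,interpolation=cv2.INTER_CUBIC))
o=get_obs();print(o["opening"],o["grasp_force"],o["eef_pos"],o["ft_force"],o["time_s"],o["q"])
E
```

```text
50.05603176536541 0.0 [539.69769384 248.89187896 310.64093139] [-0.42779052 -0.79293037  0.10513257] 10.1 [4.11543853e-01 2.89448794e-01 1.61445144e+00 1.08758715e-03
 1.23584947e+00 2.27424457e-01]
```

View pics/t4c.png

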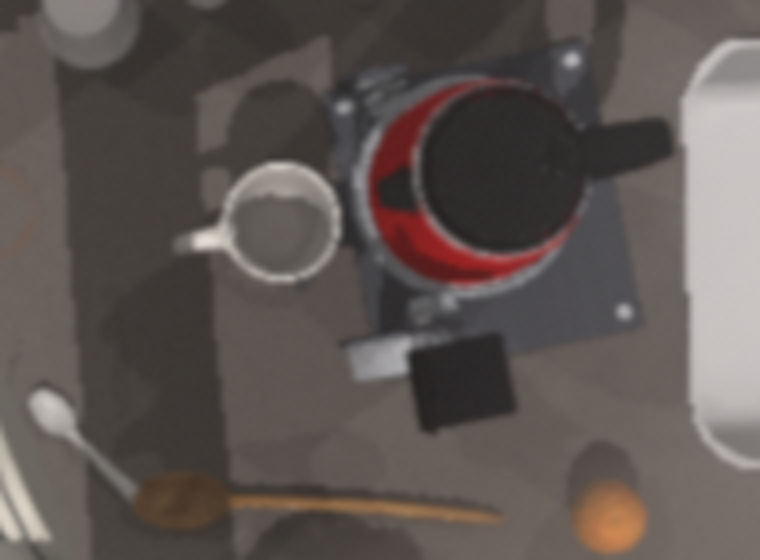

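The mug sits in the nest (rim centre at crop (282,222)), which puts the tipper origin near (600,-77). Next I go above the rest with the fingers closed.

jog_arm([
  [0, 0, 0, -0.015, 0, 0, 0],
  [0, -0.03, -0.012, 0, 0, 0, 0],
  [0, -0.045, -0.019, 0, 0, 0, 0],
  [0, -0.045, -0.019, 0, 0, 0, 0],
  [0, -0.045, -0.019, 0, 0, 0, 0],
  [0, -0.045, -0.019, 0, 0, 0, 0],
  [0, -0.045, -0.019, 0, 0, 0, 0],
  [0, -0.045, -0.018, 0, 0, 0, 0],
  [0, -0.025, -0.009, 0, 0, 0, 0],
  [0, 0, 0, 0, 0, 0, 0],
  [0, 0, 0, 0, 0, 0, 0],
])

```text
time_s: 11.48
eef_pos: [466.6, -98.9, 325.2]
orientation: [[-0.178, 0.984, 0.0], [0.984, 0.178, 0.0], [0.0, 0.0, -1.0]]
ft_force: [0.1, 0.0, -0.2]
opening: 0.6
grasp_force: 0.0
```

```bash
python3 - <<'E'
from h import *
c=snap("top","pics/t5.png");snap("side","pics/s5.png")
a=cv2.imread("pics/s5.png")[115:265,275:425]; cv2.imwrite("pics/s5c.png",cv2.resize(a,None,fx=4,fy=4,interpolation=cv2.INTER_CUBIC))
o=get_obs();print(o["opening"],o["eef_pos"],o["ft_force"],o["time_s"],np.round(o["q"],3))
c=dict(np.load("pics/s5.png.npz")); p=proj(c,o["eef_pos"]); print("tcp in side crop",(p-[275,115])*4+1.5)
E
```

```text
0.1809330075094574 [466.81626127 -98.13581533 325.03035188] [ 0.40750245 -0.26230211  0.64163591] 11.575 [-0.232  0.085  1.835  0.     1.221 -0.413]
tcp in side crop [453.9737585  217.72333695]
```

View pics/s5c.png

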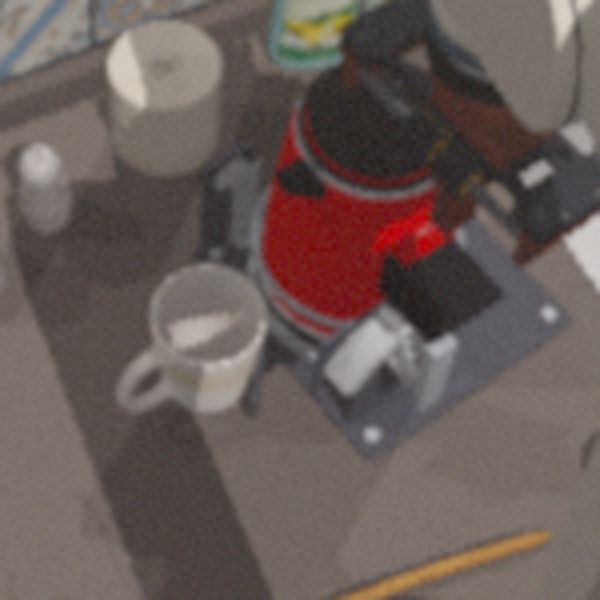

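The side view shows the fingers over the rest, and the mug upright and seated. I'll rehearse the tilt in the air to check the arm can reach it.

jog_arm([
  [0, 0.0174, 0, 0.0025, 0, -8, 0],
  [0, 0.0174, 0, 0.0025, 0, -8, 0],
  [0, 0.0174, 0, 0.0025, 0, -8, 0],
  [0, 0.0174, 0, 0.0025, 0, -8, 0],
  [0, 0.0174, 0, 0.0025, 0, -8, 0],
  [0, 0, 0, 0, 0, 0, 0],
  [0, 0, 0, 0, 0, 0, 0],
])

```text
time_s: 12.45
eef_pos: [453.0, -20.7, 289.9]
orientation: [[-0.138, 0.984, 0.116], [0.755, 0.18, -0.631], [-0.641, -0.0, -0.767]]
ft_force: [0.6, -0.3, 0.2]
opening: 0.4
grasp_force: 0.0
```

```bash
python3 - <<'E'
from h import *
o=get_obs();print(o["eef_pos"],o["ft_force"],o["time_s"],np.round(o["q"],3),np.round(o["orientation"],3).tolist())
E
```

```text
[453.03718083 -20.67955282 289.86831409] [ 0.57584577 -0.31909907  0.16903406] 12.45 [ 0.37   0.174  2.002 -0.733  1.227  0.539] [[-0.138, 0.984, 0.116], [0.755, 0.18, -0.631], [-0.641, -0.0, -0.767]]
```

jog_arm([
  [0, -0.0176, 0, 0, 0, 8, 0],
  [0, -0.0176, 0, 0, 0, 8, 0],
  [0, -0.0176, 0, 0, 0, 8, 0],
  [0, -0.0176, 0, 0, 0, 8, 0],
  [0, -0.0176, 0, 0, 0, 8, 0],
  [0, 0, 0, 0.02, 0, 0, 0],
  [0, 0, 0, 0.02, 0, 0, 0],
  [0, 0, 0, 0.01, 0, 0, 0],
  [0, 0, 0, 0.01, 0, 0, 0],
  [0, 0, 0, 0.005, 0, 0, 0],
  [0, 0, 0, 0, 0, 0, 0],
])

```text
time_s: 13.82
eef_pos: [466.8, -98.6, 259.7]
orientation: [[-0.179, 0.984, 0.0], [0.984, 0.179, 0.0], [0.0, 0.0, -1.0]]
ft_force: [-0.3, -0.2, 0.8]
opening: 0.5
grasp_force: 0.0
```

jog_arm([
  [0, 0, 0, 0.005, 0, 0, 0],
  [0, 0, 0, 0.003, 0, 0, 0],
  [0, 0, 0, 0, 0, 0, 0],
])

```text
time_s: 14.2
eef_pos: [466.7, -98.6, 251.4]
orientation: [[-0.179, 0.984, -0.0], [0.984, 0.179, 0.0], [0.0, -0.0, -1.0]]
ft_force: [-0.2, -0.0, -0.4]
opening: 0.4
grasp_force: 0.0
```

jog_arm([
  [0, 0, 0, 0.005, 0, 0, 0],
  [0, 0, 0, 0, 0, 0, 0],
])

```text
time_s: 14.45
eef_pos: [466.5, -98.7, 246.3]
orientation: [[-0.179, 0.984, -0.001], [0.984, 0.179, 0.0], [0.0, -0.001, -1.0]]
ft_force: [-0.2, 0.5, 0.3]
opening: 0.6
grasp_force: 0.0
```

jog_arm([
  [0, 0, 0, 0.005, 0, 0, 0],
  [0, 0, 0, 0, 0, 0, 0],
])

```text
time_s: 14.7
eef_pos: [466.5, -98.7, 241.2]
orientation: [[-0.179, 0.984, -0.001], [0.984, 0.179, 0.0], [0.0, -0.001, -1.0]]
ft_force: [-0.3, 0.6, -0.4]
opening: 0.3
grasp_force: 0.0
```

jog_arm([
  [0, 0, 0, 0.004, 0, 0, 0],
  [0, 0, 0, 0, 0, 0, 0],
])

```text
time_s: 14.95
eef_pos: [466.9, -98.8, 237.9]
orientation: [[-0.179, 0.984, 0.0], [0.984, 0.179, -0.0], [-0.0, 0.0, -1.0]]
ft_force: [-1.4, 0.3, 4.5]
opening: 0.4
grasp_force: 2.5
```

Plate contact is at z≈238. I'll lift 2 mm and feel forward for the lip.

jog_arm([
  [0, 0, 0, -0.002, 0, 0, 0],
  [0, 0.004, 0, 0, 0, 0, 0],
  [0, 0.002, 0, 0, 0, 0, 0],
  [0, 0, 0, 0, 0, 0, 0],
])

```text
time_s: 15.45
eef_pos: [465.6, -92.6, 239.6]
orientation: [[-0.179, 0.984, -0.0], [0.984, 0.179, 0.0], [0.0, -0.0, -1.0]]
ft_force: [-0.3, 0.6, -0.9]
opening: 0.3
grasp_force: 0.0
```

jog_arm([
  [0, 0.002, 0, 0, 0, 0, 0],
  [0, 0, 0, 0, 0, 0, 0],
])

```text
time_s: 15.7
eef_pos: [465.4, -90.8, 239.6]
orientation: [[-0.179, 0.984, 0.0], [0.984, 0.179, -0.0], [-0.0, -0.0, -1.0]]
ft_force: [-0.6, 0.0, 0.2]
opening: 0.6
grasp_force: 0.2
```

jog_arm([
  [0, 0.002, 0, 0, 0, 0, 0],
  [0, 0, 0, 0, 0, 0, 0],
])

```text
time_s: 15.95
eef_pos: [465.2, -89.4, 239.6]
orientation: [[-0.179, 0.984, 0.0], [0.984, 0.179, -0.001], [-0.001, 0.0, -1.0]]
ft_force: [1.9, -4.5, -3.0]
opening: 0.2
grasp_force: 2.5
```

jog_arm([
  [0, -0.0015, 0, 0, 0, 0, 0],
  [0, 0, 0, 0.003, 0, 0, 0],
  [0, 0, 0, 0.003, 0, 0, 0],
  [0, 0, 0, 0.002, 0, 0, 0],
  [0, 0, 0, 0, 0, 0, 0],
])

```text
time_s: 16.58
eef_pos: [465.4, -90.4, 232.4]
orientation: [[-0.179, 0.984, 0.0], [0.984, 0.179, -0.0], [-0.0, 0.0, -1.0]]
ft_force: [-2.9, -1.1, 8.3]
opening: 0.4
grasp_force: 4.8
```

jog_arm([
  [0, 0, 0, 0.002, 0, 0, 0],
  [0, 0, 0, 0, 0, 0, 0],
])

```text
time_s: 16.82
eef_pos: [465.4, -90.4, 230.5]
orientation: [[-0.179, 0.984, 0.0], [0.984, 0.179, -0.0], [-0.0, 0.0, -1.0]]
ft_force: [-3.6, -1.4, 11.0]
opening: 0.3
grasp_force: 5.5
```

jog_arm([
  [0, 0.0005, 0, 0.001, 0, 0, 0],
  [0, 0.0015, 0, 0.0002, 0, 0, 0],
  [0, 0.0042, 0, 0.0006, 0, -2, 0],
  [0, 0.0042, 0, 0.0005, 0, -2, 0],
  [0, 0.0042, 0, 0.0005, 0, -2, 0],
  [0, 0, 0, 0, 0, 0, 0],
])

```text
time_s: 17.58
eef_pos: [463.0, -76.3, 227.7]
orientation: [[-0.179, 0.984, 0.02], [0.978, 0.18, -0.105], [-0.107, 0.001, -0.994]]
ft_force: [-4.1, -6.0, 11.8]
opening: 0.5
grasp_force: 5.7
```

```bash
cat > st.py <<'E'
from h import *
import sys
O=np.array([600,-77.]); t=np.radians(10.4); X=np.array([np.cos(t),np.sin(t),0]);Y=np.array([-X[1],X[0],0])
o=get_obs(); e=np.array(o["eef_pos"]);R=np.array(o["orientation"]);f=np.array(o["ft_force"])
d=e-[*(O+(-135*X)[:2]),110]
print("t",o["time_s"],"tool frame from pivot x,y,z",np.round(R.T@d,1),"lean",np.degrees(np.arctan2(-R[:,2]@Y,-R[2,2])).round(2),"F tool",np.round(R.T@f,1),"grip",o["grasp_force"])
E
python3 st.py
```

```text
t 17.575 tool frame from pivot x,y,z [  12.7    0.4 -119.7] lean 6.14 F tool [ -6.4  -5.2 -11.1] grip 5.66275960765779
```

jog_arm([
  [0, 0.0064, 0, 0.0008, 0, -3, 0],
  [0, 0.0064, 0, 0.0008, 0, -3, 0],
  [0, 0.0064, 0, 0.0008, 0, -3, 0],
  [0, 0.0064, 0, 0.0008, 0, -3, 0],
  [0, 0, 0, 0, 0, 0, 0],
])

```text
time_s: 18.2
eef_pos: [458.4, -51.6, 219.6]
orientation: [[-0.172, 0.984, 0.056], [0.935, 0.181, -0.306], [-0.311, 0.0, -0.95]]
ft_force: [-2.4, -2.6, 12.0]
opening: 0.8
grasp_force: 5.9
```

```bash
python3 st.py
```

```text
t 18.2 tool frame from pivot x,y,z [  13.9    0.3 -119.9] lean 18.13 F tool [ -5.7  -2.8 -10.8] grip 5.851217466406524
```

jog_arm([
  [0, 0.0062, 0, 0.0009, 0, -3, 0],
  [0, 0.0062, 0, 0.0009, 0, -3, 0],
  [0, 0.0062, 0, 0.0009, 0, -3, 0],
  [0, 0.0062, 0, 0.0009, 0, -3, 0],
  [0, 0.0062, 0, 0.0009, 0, -3, 0],
  [0, 0.0062, 0, 0.0009, 0, -3, 0],
  [0, 0.0062, 0, 0.0009, 0, -3, 0],
  [0, 0, 0, 0, 0, 0, 0],
])

```text
time_s: 19.2
eef_pos: [452.0, -16.3, 194.0]
orientation: [[-0.14, 0.984, 0.113], [0.763, 0.18, -0.621], [-0.631, -0.001, -0.776]]
ft_force: [-2.6, 2.3, 12.3]
opening: 0.5
grasp_force: 7.3
```

```bash
python3 st.py; python3 - <<'E'
from h import *
snap("side","pics/s6.png")
a=cv2.imread("pics/s6.png")[95:245,250:450]; cv2.imwrite("pics/s6c.png",cv2.resize(a,None,fx=4,fy=4,interpolation=cv2.INTER_CUBIC))
E
```

```text
t 19.2 tool frame from pivot x,y,z [  14.     0.3 -119.7] lean 39.14 F tool [ -5.7  -2.2 -11.3] grip 7.28834118694067
```

View pics/s6c.png

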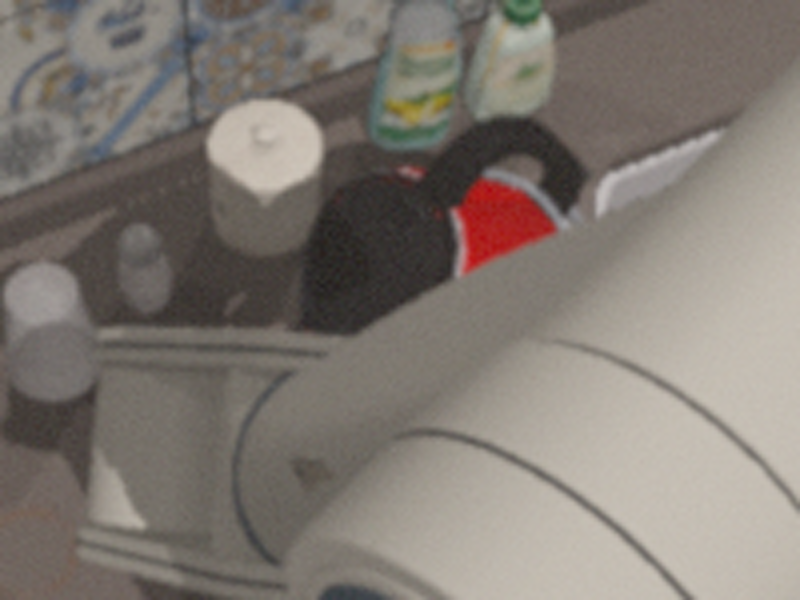

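The kettle is tipped to about 40°. Hold it.

jog_arm([
  [0, 0, 0, 0, 0, 0, 0],
  [0, 0, 0, 0, 0, 0, 0],
  [0, 0, 0, 0, 0, 0, 0],
  [0, 0, 0, 0, 0, 0, 0],
  [0, 0, 0, 0, 0, 0, 0],
  [0, 0, 0, 0, 0, 0, 0],
  [0, 0, 0, 0, 0, 0, 0],
  [0, 0, 0, 0, 0, 0, 0],
  [0, 0, 0, 0, 0, 0, 0],
  [0, 0, 0, 0, 0, 0, 0],
  [0, 0, 0, 0, 0, 0, 0],
  [0, 0, 0, 0, 0, 0, 0],
])

```text
time_s: 20.75
eef_pos: [452.1, -16.9, 194.6]
orientation: [[-0.138, 0.984, 0.113], [0.764, 0.179, -0.62], [-0.63, 0.001, -0.776]]
ft_force: [-1.8, 2.8, 13.0]
opening: 0.7
grasp_force: 6.1
```

jog_arm([
  [0, 0, 0, 0, 0, 0, 0],
  [0, 0, 0, 0, 0, 0, 0],
  [0, 0, 0, 0, 0, 0, 0],
  [0, 0, 0, 0, 0, 0, 0],
  [0, 0, 0, 0, 0, 0, 0],
  [0, 0, 0, 0, 0, 0, 0],
  [0, 0, 0, 0, 0, 0, 0],
])

```text
time_s: 21.62
eef_pos: [452.1, -16.9, 194.6]
orientation: [[-0.138, 0.984, 0.113], [0.764, 0.178, -0.62], [-0.63, 0.001, -0.776]]
ft_force: [-2.5, 2.2, 12.8]
opening: 0.6
grasp_force: 6.1
```

jog_arm([
  [0, -0.0063, 0, -0.0006, 0, 3, 0],
  [0, -0.0063, 0, -0.0006, 0, 3, 0],
  [0, -0.0063, 0, -0.0006, 0, 3, 0],
  [0, -0.0063, 0, -0.0006, 0, 3, 0],
  [0, -0.0063, 0, -0.0006, 0, 3, 0],
  [0, -0.0063, 0, -0.0006, 0, 3, 0],
  [0, -0.0063, 0, -0.0006, 0, 3, 0],
  [0, 0, 0, 0, 0, 0, 0],
])

```text
time_s: 22.62
eef_pos: [458.8, -53.3, 220.7]
orientation: [[-0.168, 0.984, 0.056], [0.936, 0.177, -0.304], [-0.31, 0.002, -0.951]]
ft_force: [-3.4, -1.5, 11.5]
opening: 0.6
grasp_force: 7.9
```

```bash
python3 st.py
```

```text
t 22.625 tool frame from pivot x,y,z [  12.1    0.5 -120.3] lean 18.03 F tool [ -4.4  -3.6 -10.7] grip 7.912606783211231
```

jog_arm([
  [0, -0.0063, 0, -0.0006, 0, 3, 0],
  [0, -0.0063, 0, -0.0006, 0, 3, 0],
  [0, -0.0063, 0, -0.0006, 0, 3, 0],
  [0, -0.0042, 0, -0.0004, 0, 2, 0],
  [0, -0.0042, 0, -0.0004, 0, 2, 0],
  [0, -0.0042, 0, -0.0004, 0, 2, 0],
  [0, -0.0021, 0, -0.0002, 0, 1, 0],
  [0, -0.0021, 0, -0.0002, 0, 1, 0],
  [0, -0.0021, 0, -0.0002, 0, 1, 0],
  [0, 0, 0, 0, 0, 0, 0],
])

```text
time_s: 23.88
eef_pos: [465.4, -89.2, 230.4]
orientation: [[-0.179, 0.984, 0.002], [0.984, 0.179, -0.001], [-0.002, 0.001, -1.0]]
ft_force: [-3.4, -5.0, 10.1]
opening: 0.6
grasp_force: 6.6
```

```bash
python3 st.py
```

```text
t 23.875 tool frame from pivot x,y,z [  12.1    0.6 -120.4] lean 0.1 F tool [ -4.4  -4.3 -10.1] grip 6.583353839814663
```

jog_arm([
  [0, -0.001, 0, 0, 0, 0, 0],
  [0, -0.001, 0, 0, 0, 0, 0],
  [0, -0.001, 0, 0, 0, 0, 0],
  [0, -0.001, 0, 0, 0, 0, 0],
  [0, 0, 0, 0, 0, 0, 0],
])

```text
time_s: 24.5
eef_pos: [465.7, -91.3, 230.1]
orientation: [[-0.178, 0.984, 0.001], [0.984, 0.178, 0.001], [0.001, 0.001, -1.0]]
ft_force: [-2.4, 2.7, 10.2]
opening: 0.6
grasp_force: 5.9
```

```bash
python3 st.py
```

```text
t 24.5 tool frame from pivot x,y,z [  10.4    0.5 -120.1] lean -0.08 F tool [  3.1  -1.9 -10.2] grip 5.911693875677884
```

The lip is off the fingers and the kettle is against its level stop. I'll let the rest up slowly and pull away.

jog_arm([
  [0, 0, 0, -0.002, 0, 0, 0],
  [0, 0, 0, -0.003, 0, 0, 0],
  [0, 0, 0, -0.003, 0, 0, 0],
  [0, 0, 0, -0.004, 0, 0, 0],
  [0, -0.004, 0, -0.01, 0, 0, 0],
  [0, 0, 0, -0.03, 0, 0, 0],
  [0, 0, 0, -0.05, 0, 0, 0],
  [0, -0.02, 0, -0.05, 0, 0, 0],
  [0, -0.05, -0.02, 0, 0, 0, 0],
  [0, -0.05, -0.02, 0, 0, 0, 0],
  [0, -0.05, 0, 0, 0, 0, 0],
  [0, 0, 0, 0, 0, 0, 0],
])

```text
time_s: 26.0
eef_pos: [457.2, -273.2, 381.1]
orientation: [[-0.175, 0.985, -0.0], [0.985, 0.175, -0.0], [-0.0, -0.0, -1.0]]
ft_force: [0.5, -0.0, -0.8]
opening: 0.9
grasp_force: 0.0
```

```bash
python3 - <<'E'
from h import *
a=cv2.imread("pics/t4.png").astype(int); c=snap("top","pics/t7.png"); b=cv2.imread("pics/t7.png").astype(int)
def cen(im,f,sl):
    s=im[sl]; m=f(s).astype(np.uint8); y,x=np.nonzero(m); return x.mean().round(2),y.mean().round(2),len(x)
K=np.s_[150:215,355:420]; red=lambda s:(s[...,2]>70)&(s[...,1]<50)
P=np.s_[215:245,370:402]; blk=lambda s:(s.max(-1)<45)
M=np.s_[165:215,305:358]; wh=lambda s:(s.min(-1)>135)
M=np.s_[172:210,312:358]
for n,sl,f in(("red",K,red),("rest",P,blk),("mug",M,wh)): print(n,cen(a,f,sl),cen(b,f,sl))
d=np.abs(a-b).max(-1)[130:275,270:450]; print("changed px",(d>60).sum())
o=get_obs();print(o["time_s"],o["eef_pos"],np.round(o["ft_force"],2))
E
```

```text
red (np.float64(19.58), np.float64(37.46), 429) (np.float64(20.69), np.float64(37.95), 468)
rest (np.float64(11.92), np.float64(14.61), 280) (np.float64(12.74), np.float64(13.81), 318)
mug (np.float64(24.5), np.float64(14.76), 230) (np.float64(38.9), np.float64(22.0), 21)
changed px 290
26.05 [ 456.98172602 -271.54577734  380.99925491] [0.08 0.74 0.31]
```

Shadows from the arm blur the mug check, so I'll move it clear and measure again.

jog_arm([
  [0, -0.05, -0.02, 0, 0, 0, 0],
  [0, -0.05, -0.02, 0, 0, 0, 0],
  [0, -0.05, -0.02, 0, 0, 0, 0],
  [0, -0.05, -0.02, 0, 0, 0, 0],
  [0, -0.05, -0.02, 0, 0, 0, 0],
  [0, -0.04, -0.02, 0, 0, 0, 0],
  [0, 0, 0, 0, 0, 0, 0],
  [0, 0, 0, 0, 0, 0, 0],
])

```text
time_s: 27.05
eef_pos: [391.7, -575.7, 381.1]
orientation: [[-0.18, 0.984, -0.0], [0.984, 0.18, 0.001], [0.001, 0.0, -1.0]]
ft_force: [-0.3, 0.9, -0.0]
opening: 0.3
grasp_force: 0.0
```

```bash
python3 - <<'E'
from h import *
c=snap("top","pics/t8.png")
def mug(f):
    a=cv2.imread(f,0)[172:214,300:360]; a=cv2.resize(a,None,fx=4,fy=4,interpolation=cv2.INTER_CUBIC)
    h=cv2.HoughCircles(a,cv2.HOUGH_GRADIENT,1.5,200,param1=80,param2=15,minRadius=48,maxRadius=64)
    return None if h is None else (h[0,0,:2]/4+[300,172],h[0,0,2]/4)
a=cv2.imread("pics/t4.png").astype(int)
for f in("t4","t7","t8"):
    m=mug(f"pics/{f}.png"); print(f,m, m and onz(c,*m[0],102))
def reg(f,x):
    p=cv2.imread(f"pics/{f}.png",0).astype(np.float32)[x]; return p
# shift of kettle / rest against the first picture, by phase correlation
for n,x in(("lid+kettle",np.s_[148:212,355:445]),("rest",np.s_[210:248,360:405]),("mug",np.s_[170:215,305:356]),("spoons",np.s_[230:272,275:400]),("mandarin",np.s_[250:278,408:438])):
    p=reg("t4",x);w=cv2.createHanningWindow(p.shape[::-1],cv2.CV_32F)
    print(n,cv2.phaseCorrelate(p,reg("t8",x),w))
E
```

```text
t4 (array([339.9375, 190.1875]), np.float32(15.375)) [582.4041373    7.09848377 102.        ]
t7 (array([339.9375, 190.5625]), np.float32(15.3375)) [581.28400652   7.12241725 102.        ]
t8 (array([340.3125, 190.1875]), np.float32(14.9625)) [582.38121925   5.97946446 102.        ]
lid+kettle ((0.16584163169947175, -0.17032461841847635), 0.7410785608821445)
rest ((0.5856373590418578, -0.26848767013090935), 0.792592974503835)
mug ((-0.006076391429086669, 0.3913526558502838), 0.9589138321425199)
spoons ((0.16805863691138967, 0.7259557903923621), 0.4941415835910373)
mandarin ((-0.05018120950218652, -0.08028217362639722), 0.9815770843293932)
```

```bash
python3 -c "
from workcell import *
print(close_job())"
```

```text
the job is handed in; nothing more can be done
None
```

I handed the job in at about 27 s; no verdict came back. The mug was slid against both nest walls. The kettle was tipped to about 40° for two seconds, then let down to its level stop, and the rest let up. The last top picture shows the mug, kettle and rest where they were before tipping and no bystander out of place among those compared (the two spoons and the mandarin), but the catch itself was not checked.

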